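# Line the carved bullfinches up by height on the display stand

### The arm

A 7-joint arm with a two-finger parallel gripper is mounted at the origin on the work surface. World frame = base frame: x ahead of the robot, y to its left, z up, the work surface at z = 0. Lengths are in mm, angles in rad, forces in N, time in s.
With the tool pointing down it reaches from about 375 to 925 mm from the base axis. Payload 3.1 kg.
Tool frame: the origin (TCP) lies on the centre line of the jaws, within the pads' length; the fingertips stand 19 mm ahead of it and the grasp point (between the pads) is the TCP; z points along the fingers, y is the direction in which the jaws open and shut (so a half turn about z gives the same grasp; the last joint's range is limited). The gripper opens to 85 mm and grips with 20 to 120 N. Pads are 22 mm wide; open, the fingers measure 114 mm over their backs; the gripper's body (76 mm by 85 mm) begins 54 mm behind the grasp point. The pads swing forward as they close: fully open they stand 13 mm farther back than shut.
Start: joints at [1.118, 0.383, 0.044, 1.598, -0.018, 1.161, -0.05], TCP at [225.831, -609.51, 211.469] pointing down, gripper open.
Joint ranges: [-2.61, 2.61], [-0.41, 2.15], [-1.48, 1.57], [0, 2.5], [-1.57, 4.71], [0.05, 1.97], [-2.85, 2.85]. Speed limits (rad/s): [2.79, 2.79, 3.14, 3.14, 3.14, 3.14, 3.14].

### API

Orientations are given as a unit quaternion [x, y, z, w].
In Python, from bench import bot gives the robot as it stands. The module is installed in compiled form; this text tells all that it offers. Calls block until the motion is done:
- bot.goto(position, orientation): joint-space move of the TCP to a pose.
- bot.movel(position, feed=150, rot=None): straight line of the TCP; rot=None keeps the orientation; feed is the mean speed in mm/s.
- bot.move_j(angles): joint-space move.
- bot.set_gripper(opening): opening from 0.0 (shut) to 1.0 (fully open); the grip force is fixed at half the most; returns when the fingers have stopped.
- bot.hold(seconds).
- bot.solve_ik(position, orientation): joint angles nearest the present ones, or None.
- bot.read_camera(name): name is "scene" or "top" or "wrist"; returns (picture, depth): 384x512x3 uint8, red, green, blue; 384x512 float32, mm along the optical axis (not along the pixel's ray), 0 where there is no reading.
- bot.camera_model(name): a dict with "fovy" (degrees; the focal length in pixels is half the picture's height over the tangent of half this angle, whatever the lens; pixels are square), "cx", "cy" (the principal point, pixels), "world_from_camera" (4x4, takes a point from camera to world coordinates); the wrist camera has in their place "T_tool_cam" (4x4, takes a point from camera to tool coordinates, whose origin is the TCP and whose axes are the flange's). Camera axes: x right, y up, looking along -z (the intrinsics and any distortion apply to the point x, -y, -z); pixel columns grow to the right and rows downward; lengths in mm; the calibration is good to about 2 mm. A picture is of the moment at which its call begins: read the wrist's pose just before it. camera_model takes no time and is no camera call.
A pose or a line that the arm cannot do raises bot.PlanningError and nothing moves.
- bot.sign_off(): hands the job in, once; it reports no verdict.
Readings, each from a call of its own:
- bot.current_time(): time.
- bot.current_qpos(): joint angles.
- bot.current_joint_vel(): joint speeds.
- bot.current_tau(): joint torques, N m.
- bot.current_eef_pos(): TCP position.
- bot.current_orientation(): TCP orientation.
- bot.current_wrist_force(): force on the tool from outside, world axes, zero at the start.
- bot.current_ft_torque(): the same for the moment, N m.
- bot.current_opening(): opening from 0.0 (shut) to 1.0 (fully open).
Only numpy, scipy, OpenCV 4.12 (cv2) and the standard library are available. Lean on these libraries where they do the work, as an engineer would, in place of code of your own. Each camera call takes 0.05 s, during which the arm holds its last target. There are 200 camera calls.

### The job

Line up the four small wooden birds on the four white pads of the red display stand in order of height: the tallest on the pad next to the big gold-topped model bird, then each next shorter one, so that the smallest ends beside the blue paint pot. Set each one down gently, upright and centred on its pad (which way it faces does not matter); do not knock any bird over, and leave the model bird and the paint pot where they stand.

Things in the scene. Friction and masses are not known exactly. Their poses are not given: they have to be found in the camera images.
- bird_1: Loose carved wooden bullfinch, the smallest of the four to be lined up: a pale upright wooden cylinder 62 mm tall and 30 mm across (a 2.5 mm deep, 4 mm high neck groove at 35 mm height), matt black top and red throat on one side. About 22 g. Starts upright on the bench. Origin at the centre of its underside; z up, x towards its red face; which way it faces does not matter.
- bird_2: Loose carved wooden bullfinch, the second smallest of the four to be lined up: a pale upright wooden cylinder 84 mm tall and 37 mm across (a 2.5 mm deep, 4 mm high neck groove at 47 mm height), matt black top and red throat on one side. About 42 g. Starts upright on the bench. Origin at the centre of its underside; z up, x towards its red face; which way it faces does not matter.
- bird_3: Loose carved wooden bullfinch, the second tallest of the four to be lined up: a pale upright wooden cylinder 106 mm tall and 44 mm across (a 2.5 mm deep, 4 mm high neck groove at 59 mm height), matt black top and red throat on one side. About 75 g. Starts upright on the bench. Origin at the centre of its underside; z up, x towards its red face; which way it faces does not matter.
- bird_4: Loose carved wooden bullfinch, the tallest of the four to be lined up: a pale upright wooden cylinder 128 mm tall and 51 mm across (a 2.5 mm deep, 4 mm high neck groove at 72 mm height), matt black top and red throat on one side. About 120 g. Starts upright on the bench. Origin at the centre of its underside; z up, x towards its red face; which way it faces does not matter.
- pad_a: White felt pad, 60 mm across, 4 mm thick, fixed on the red-topped black stand (130 x 530 mm, top 20 mm above the bench). One of four alike in a straight row along the stand, 80 mm centre to centre; their order in the row changes. Origin: centre of its underside, 20 mm above the bench; a bird on it has its origin 4 mm higher. z up; yaw means nothing.
- pad_b: White felt pad, 60 mm across, 4 mm thick, fixed on the red-topped black stand (130 x 530 mm, top 20 mm above the bench). One of four alike in a straight row along the stand, 80 mm centre to centre; their order in the row changes. Origin: centre of its underside, 20 mm above the bench; a bird on it has its origin 4 mm higher. z up; yaw means nothing.
- pad_c: White felt pad, 60 mm across, 4 mm thick, fixed on the red-topped black stand (130 x 530 mm, top 20 mm above the bench). One of four alike in a straight row along the stand, 80 mm centre to centre; their order in the row changes. Origin: centre of its underside, 20 mm above the bench; a bird on it has its origin 4 mm higher. z up; yaw means nothing.
- pad_d: White felt pad, 60 mm across, 4 mm thick, fixed on the red-topped black stand (130 x 530 mm, top 20 mm above the bench). One of four alike in a straight row along the stand, 80 mm centre to centre; their order in the row changes. Origin: centre of its underside, 20 mm above the bench; a bird on it has its origin 4 mm higher. z up; yaw means nothing.
- model_bird: The big finished model bird, loose: a wooden cylinder 150 mm tall and 58 mm across with a gold top, red throat and green wings, standing on the stand at one end of the row, in line with the pads, 95 mm from the centre of the nearest pad; which end changes. Origin at the centre of its underside; z up, x towards its face. Not to be moved.
- paint_pot: Closed blue paint pot with a darker blue lid, loose: 58 mm tall, 55 mm across, standing on the stand at the other end of the row, in line with the pads, 95 mm from the centre of the nearest pad. Origin at the centre of its underside; z up. Not to be moved.
Mind the look-alikes: they are no part of the job. What is shaped like the bird_4 but orange is not meant. Leave any turquoise look-alike of the bird_2 alone.

How it is judged (in metres and radians):
At the end, for the whole second after the job is handed in: Each bird stands released, at rest and upright (0.1 rad) on its own pad, within 12 mm of the pad's centre, heights falling from the pad next to the model bird to the pad next to the paint pot; model bird and pot upright and within 15 mm of where they were (((horizontal distance between bird_4 and pad_a below 0.012 m and z of bird_4 in the frame of pad_a between 0.001 and 0.008 m) or (horizontal distance between bird_4 and pad_b below 0.012 m and z of bird_4 in the frame of pad_b between 0.001 and 0.008 m) or (horizontal distance between bird_4 and pad_c below 0.012 m and z of bird_4 in the frame of pad_c between 0.001 and 0.008 m) or (horizontal distance between bird_4 and pad_d below 0.012 m and z of bird_4 in the frame of pad_d between 0.001 and 0.008 m)) and horizontal distance between bird_4 and model_bird between 0.065 and 0.125 m and angle between each of bird_4, bird_3, bird_2, bird_1, model_bird, paint_pot's own z axis and vertical below 0.1 rad and linear speed of each of bird_4, bird_3, bird_2, bird_1 below 0.02 m/s and contact force between each of bird_4, bird_3, bird_2, bird_1 and the fingers below 0.1 N and ((horizontal distance between bird_3 and pad_a below 0.012 m and z of bird_3 in the frame of pad_a between 0.001 and 0.008 m) or (horizontal distance between bird_3 and pad_b below 0.012 m and z of bird_3 in the frame of pad_b between 0.001 and 0.008 m) or (horizontal distance between bird_3 and pad_c below 0.012 m and z of bird_3 in the frame of pad_c between 0.001 and 0.008 m) or (horizontal distance between bird_3 and pad_d below 0.012 m and z of bird_3 in the frame of pad_d between 0.001 and 0.008 m)) and horizontal distance between bird_3 and model_bird between 0.145 and 0.205 m and ((horizontal distance between bird_2 and pad_a below 0.012 m and z of bird_2 in the frame of pad_a between 0.001 and 0.008 m) or (horizontal distance between bird_2 and pad_b below 0.012 m and z of bird_2 in the frame of pad_b between 0.001 and 0.008 m) or (horizontal distance between bird_2 and pad_c below 0.012 m and z of bird_2 in the frame of pad_c between 0.001 and 0.008 m) or (horizontal distance between bird_2 and pad_d below 0.012 m and z of bird_2 in the frame of pad_d between 0.001 and 0.008 m)) and horizontal distance between bird_2 and model_bird between 0.225 and 0.285 m and ((horizontal distance between bird_1 and pad_a below 0.012 m and z of bird_1 in the frame of pad_a between 0.001 and 0.008 m) or (horizontal distance between bird_1 and pad_b below 0.012 m and z of bird_1 in the frame of pad_b between 0.001 and 0.008 m) or (horizontal distance between bird_1 and pad_c below 0.012 m and z of bird_1 in the frame of pad_c between 0.001 and 0.008 m) or (horizontal distance between bird_1 and pad_d below 0.012 m and z of bird_1 in the frame of pad_d between 0.001 and 0.008 m)) and horizontal distance between bird_1 and model_bird between 0.305 and 0.365 m and distance of each of model_bird, paint_pot from where it was at the start of the episode below 0.015 m); the robot touches nothing.
It fails at once if the model bird or the paint pot is pushed more than 15 mm or tipped (distance of any of model_bird, paint_pot from where it was at the start of the episode above 0.015 m or angle between any of model_bird, paint_pot's own z axis and vertical above 0.3 rad).
It fails at once if a bird is knocked over (tilted more than 0.6 rad) (angle between any of bird_1, bird_2, bird_3, bird_4's own z axis and vertical above 0.6 rad).
It fails at once if a bird is dropped or slammed onto a pad (more than 40 N) (contact force between any of bird_1, bird_2, bird_3, bird_4 and pad_a above 40 N or contact force between any of bird_1, bird_2, bird_3, bird_4 and pad_b above 40 N or contact force between any of bird_1, bird_2, bird_3, bird_4 and pad_c above 40 N or contact force between any of bird_1, bird_2, bird_3, bird_4 and pad_d above 40 N).
It also fails if it takes over 112 s, if anything falls off the work surface, if the arm or the gripper's body presses on something with over 40 N, if the wrist force passes 120 N, or if a joint passes its speed limit or range.

## Working session

There is one attempt and no reset: what is moved stays moved. The work goes in short steps, each a Python script; the robot and the scene stay as the last script left them, time stands still between calls to the robot, and variables do not carry over. Pictures are saved under pics/ and viewed, about 12 in all and at most 16, crops included, and the job is handed in when it is done.

```bash
mkdir -p pics; python3 - <<'E'
from bench import bot
import cv2,numpy as np
for n in("scene","top"):
    p,d=bot.read_camera(n);cv2.imwrite(f"pics/{n}0.png",p[:,:,::-1]);np.savez(f"{n}0.npz",p=p,d=d)
    m=bot.camera_model(n);print({k:(np.round(v,3).tolist() if k!='x' else v) for k,v in m.items() if not isinstance(v,str)})
print(bot.camera_model("wrist"),bot.current_orientation(),bot.current_time())
E
```

```text
{'fovy': 55.174, 'cx': 251.878, 'cy': 191.722, 'world_from_camera': [[0.162, -0.601, 0.783, 1175.592], [0.987, 0.115, -0.116, -113.793], [-0.02, 0.791, 0.611, 562.316], [0.0, 0.0, 0.0, 1.0]]}
{'fovy': 50.57, 'cx': 253.17, 'cy': 189.549, 'world_from_camera': [[0.005, 0.983, -0.181, 359.115], [-1.0, 0.002, -0.017, -3.95], [-0.017, 0.181, 0.983, 953.569], [0.0, 0.0, 0.0, 1.0]]}
{'fovy': 63.50529688012118, 'cx': 255.06823694144865, 'cy': 191.00138130711883, 'T_tool_cam': array([[-7.25987887e-04,  9.44609166e-01,  3.28196581e-01,
         8.44248594e+01],
       [ 9.99999730e-01,  6.48039502e-04,  3.46876366e-04,
        -2.11441506e-01],
       [ 1.14978246e-04,  3.28196744e-01, -9.44609382e-01,
        -1.62965993e+02],
       [ 0.00000000e+00,  0.00000000e+00,  0.00000000e+00,
         1.00000000e+00]])} [ 9.84306929e-01  1.76460832e-01 -2.63813306e-04 -1.17209288e-03] 0.1
```

View pics/scene0.png

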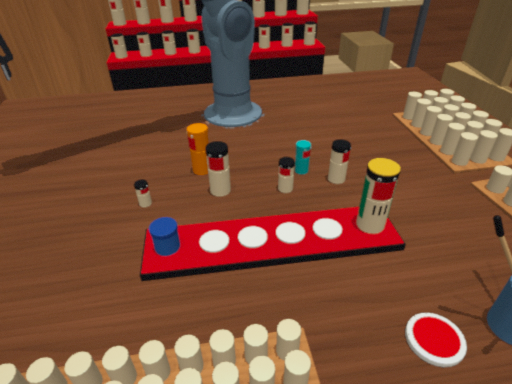

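View pics/top0.png

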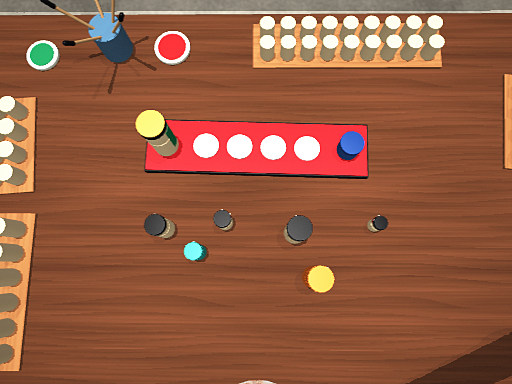

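The top view shows the model bird at the left (+y) end, and pads at columns 206, 240, 273 and 307 on row 147. The pot is at (351,145). bird_4 is at (299,228), bird_3 at (155,225), bird_2 at (223,218) and bird_1 at (379,223). The look-alikes are at (193,251) and (320,279).

```bash
cat > h.py <<'E'
from bench import bot
import cv2,numpy as np
from scipy.spatial.transform import Rotation as R
def cloud(d,m,T):
    f=192/np.tan(np.radians(m["fovy"])/2); v,u=np.indices(d.shape)
    P=np.stack([(u-m["cx"])/f*d,-(v-m["cy"])/f*d,-d],-1)
    return P@T[:3,:3].T+T[:3,3]
def wristT():
    T=np.eye(4);T[:3,:3]=R.from_quat(bot.current_orientation()).as_matrix();T[:3,3]=bot.current_eef_pos()
    return T@bot.camera_model("wrist")["T_tool_cam"]
def blobs(mask,W,amin=25):
    n,l,s,c=cv2.connectedComponentsWithStats(mask.astype(np.uint8))
    for i in range(1,n):
        if s[i,4]>=amin:
            q=W[l==i]; (x,y),r=cv2.minEnclosingCircle(q[:,:2].astype(np.float32))
            yield np.round(c[i]),s[i,4],np.round(np.median(q,0),1),np.round([x,y,2*r],1)
E
python3 - <<'E'
from h import *
print(bot.camera_model("top").keys())
for n in("top","scene"):
    z=np.load(n+"0.npz");m=bot.camera_model(n);W=cloud(z["d"],m,m["world_from_camera"]);p=z["p"].astype(int)
    ok=(z["d"]>0)&(W[...,0]>250)&(W[...,0]<720)&(abs(W[...,1])<420)
    print(n,"bench z",np.median(W[ok][:,2]))
    for h in (62,84,106,128,174,78):
        print("h",h); [print(*b) for b in blobs(ok&(abs(W[...,2]-h)<6),W)]
    print("pads");[print(*b) for b in blobs(ok&(p.min(-1)>170)&(abs(W[...,2]-24)<8),W)]
E
```

```text
dict_keys(['fovy', 'cx', 'cy', 'world_from_camera'])
top bench z -0.035889113942175754
h 62
[168. 147.] 49 [617.5 204.2  62.4] [631.7 213.5  54.2]
[381. 222.] 164 [ 451.4 -267.8   61.1] [ 451.4 -268.    32.5]
h 84
[167. 144.] 43 [618.9 201.1  84. ] [630.  209.8  50.5]
[222. 218.] 251 [456.7  77.9  83.4] [457.2  77.8  39.5]
[193. 251.] 261 [386.4 138.3  83.8] [387.1 139.   38.5]
h 106
[163. 142.] 41 [617.5 204.3 103.3] [624.1 210.6  43.6]
[155. 224.] 368 [441.1 216.8 105.7] [440.9 217.4  45.3]
h 128
[162. 138.] 54 [618.4 202.6 128.4] [631.6 213.3  53.8]
[299. 228.] 524 [432.1 -83.1 127.4] [432.8 -84.   52.4]
[321. 279.] 559 [ 332.9 -124.3  127.4] [ 332.2 -124.8   52.8]
h 174
[150. 123.] 557 [640.5 219.7 169.9] [640.  219.6  59. ]
h 78
[352. 143.] 464 [ 627.2 -208.9   76.8] [ 628.1 -209.4   54.7]
[168. 145.] 44 [620.2 199.5  77.4] [629.1 209.5  49.4]
[222. 218.] 158 [458.   76.2  82.6] [457.2  77.6  39.5]
[193. 251.] 142 [386.3 138.7  82.6] [388.1 138.7  39.3]
pads
[206. 145.] 497 [637.6 125.9  23.4] [638.2 126.9  63. ]
[239. 146.] 493 [635.4  46.4  23.2] [636.4  46.3  62. ]
[273. 147.
[... 1488 characters left out ...]
h 174
[383. 166.] 437 [642.5 218.2 170. ] [640.8 219.8  60.4]
h 78
[302. 147.] 88 [399.9 131.4  80.1] [388.1 136.9  39.5]
[197. 149.] 52 [ 354.2 -130.3   79.1] [ 345.2 -131.2   40.3]
[339. 157.] 73 [458.7 209.4  78.1] [445.6 215.1  42.6]
[285. 164.] 92 [469.1  73.   80.4] [460.5  75.1  36.9]
[218. 168.] 64 [455.1 -87.3  79.7] [441.2 -86.9  47.7]
[373. 210.] 129 [662.4 205.2  78.1] [643.9 217.3  58.3]
[162. 227.] 472 [ 632.2 -210.2   77.9] [ 628.5 -210.7   56.6]
pads
[327. 228.] 436 [639.4 124.3  23.8] [638.5 127.5  64.6]
[290. 232.] 451 [636.7  44.4  24. ] [636.1  46.3  62.7]
[252. 236.] 461 [634.8 -35.1  23.9] [633.8 -33.5  62.7]
[214. 240.] 477 [ 632.5 -114.9   24. ] [ 631.4 -114.7   60.6]
```

Both cameras agree to about 1–2 mm. I'll use jaws along x, across the row, so neighbouring birds stay clear. First I check reachability, then place bird_4.

```bash
cat > job.py <<'E'
from h import *
Q=R.from_matrix(np.array([[0,-1,0],[-1,0,0],[0,0,-1]]).T).as_quat()   # tool x=-Y, y=-X, z=-Z
# pick xy, pad xy, grasp height above underside, bird height
B={4:((433,-84.3),(637.8,126.2),98,128),3:((441.2,217),(636,45.9),80,106),
   2:((457,77),(633.8,-34),64,84),1:((451.4,-268.2),(631.6,-114.4),44,62)}
def do(k):
    (x,y),(X,Y),g,h=B[k]; c=115+g; up=max(c,h+75)
    bot.goto([x,y,up],Q); bot.movel([x,y,g],feed=120); bot.set_gripper(0.0)
    print(k,"opening",bot.current_opening()); 
    bot.movel([x,y,c],feed=120); bot.movel([x,Y,c],feed=150); bot.movel([X,Y,c],feed=150)
    bot.movel([X,Y,24+g+6],feed=100); bot.hold(.3); f0=bot.current_wrist_force()[2]
    for z in np.arange(4,-2.1,-1):
        bot.movel([X,Y,24+g+z],feed=15); f=bot.current_wrist_force()[2]
        if f-f0>2: break
    print("stop z",z,"df",f-f0,"open before",bot.current_opening())
    bot.set_gripper(1.0); bot.movel([X,Y,max(24+h+60,c)],feed=120)
    print("t",bot.current_time())
E
python3 - <<'E'
from job import *
for k,((x,y),(X,Y),g,h) in B.items():
    print(k,[np.round(q,2) if (q:=bot.solve_ik(p,Q)) is not None else None for p in ([x,y,g],[x,y,115+g],[X,Y,24+g],[X,Y,115+g])])
do(4)
p,d=bot.read_camera("scene");cv2.imwrite("pics/scene1.png",p[:,:,::-1])
E
```

```text
4 [array([-1.08,  0.49,  1.41,  2.22, -0.62,  0.93, -2.44]), None, array([ 0.57,  0.86, -1.25,  1.63,  0.85,  1.29,  2.31]), array([ 0.57,  0.72, -1.25,  1.55,  0.69,  1.37,  2.4 ])]
3 [array([ 0.49,  0.6 , -1.24,  2.04,  0.69,  1.  ,  2.05]), array([ 0.55,  0.31, -1.23,  1.95,  0.32,  1.11,  2.33]), array([ 0.71,  0.87, -1.25,  1.67,  0.87,  1.26,  2.41]), array([ 0.72,  0.72, -1.25,  1.6 ,  0.7 ,  1.33,  2.51])]
2 [array([ 0.8 ,  0.57, -1.24,  2.11,  0.68,  0.95,  2.33]), array([ 0.88,  0.24, -1.23,  2.02,  0.26,  1.05,  2.67]), array([-0.88,  1.03,  1.37,  1.77, -1.06,  1.29, -2.38]), array([-0.9 ,  0.84,  1.37,  1.71, -0.85,  1.33, -2.5 ])]
1 [array([ 0.36,  0.37,  0.12,  2.03, -0.06,  0.75, -2.63]), array([ 0.42,  0.21,  0.04,  1.95, -0.01,  0.99, -2.68]), array([-0.74,  1.08,  1.36,  1.76, -1.12,  1.3 , -2.24]), array([-0.76,  0.89,  1.37,  1.71, -0.91,  1.33, -2.35])]Traceback (most recent call last):
  File "<stdin>", line 4, in <module>
  File "job.py", line 8, in do
    bot.goto([x,y,up],Q); bot.movel([x,y,g],feed=120); bot.set_gripper(0.0)
    ~~~~~~~~^^^^^^^^^^^^
bench.PlanningError: the arm cannot take that pose within its joint ranges
```

```bash
python3 - <<'E'
from job import *
# psi = heading of tool x axis
def q(psi): return (R.from_euler('z',psi,degrees=True)*R.from_quat([1,0,0,0])).as_quat()
print(R.from_quat(q(30)).as_matrix()[:,0])
P=range(-180,180,15)
for k,((x,y),(X,Y),g,h) in B.items():
  for n,pts in(("pick",([x,y,g],[x,y,115+g])),("place",([X,Y,24+g],[X,Y,115+g]))):
    print(k,n,[(a,round(float(s[1][6]),1),round(float(s[1][2]),1)) for a in P if all((s:=[bot.solve_ik(p,q(a)) for p in pts])[i] is not None for i in(0,1))])
E
```

```text
[0.8660254 0.5       0.       ]
4 pick [(-180, 1.7, -0.6), (-165, 1.9, -0.6), (-150, 2.1, 1.1), (-135, 2.3, 1.2), (-120, 2.5, 1.2), (-75, -2.8, -0.4), (-60, -2.5, -0.4), (-45, -2.3, -0.4), (-30, -2.0, -0.4), (-15, -1.7, -0.4), (0, -1.5, -0.4), (15, -1.2, -0.4), (30, -0.9, -0.5), (45, -0.7, -0.5), (60, -0.4, -0.5), (75, -0.2, -0.5), (90, 0.1, -0.5), (105, 0.4, -0.5), (120, 0.6, -0.6), (135, 0.9, -0.6), (150, 1.1, -0.6), (165, 1.4, -0.6)]
4 place [(-180, 1.0, -0.8), (-165, 1.3, -0.9), (-150, 1.4, -1.2), (-135, 1.6, -1.2), (-120, 1.9, -1.2), (-105, 2.1, -1.2), (-90, 2.4, -1.2), (-75, -2.5, 1.4), (-60, -2.3, 1.4), (-45, -2.8, -0.5), (-30, -2.5, -0.6), (-15, -2.3, -0.7), (0, -2.1, -0.7), (15, -1.8, -0.7), (30, -1.6, -0.7), (45, -1.3, -0.7), (60, -1.0, -0.7), (75, -0.7, -0.7), (90, -0.5, -0.7), (105, -0.2, -0.7), (120, 0.0, -0.7), (135, 0.3, -0.7), (150, 0.5, -0.7), (165, 0.8, -0.7)]
3 pick [(-180, 0.7, -1.3), (-165, 1.0, -1.2), (-150, 1.3, -1.2), (-135, 1.5, -1.2), (-120, 1.8, -1.2), (-105, 2.1, -1.2), (-90, 2.3, -1.2), (-75, 2.6, -1.2), (-60, -2.8, 1.4), (-45, -2.7, 1.2), (-30, -2.6, 0.7
[... 1786 characters left out ...]
-30, -1.7, -0.1), (-15, -1.4, -0.1), (0, -1.1, -0.1), (15, -0.9, -0.2), (30, -0.6, -0.2), (45, -0.4, -0.2), (60, -0.1, -0.3), (75, 0.1, -0.3), (90, 0.4, -0.4), (105, 0.6, -0.4), (120, 0.9, -0.4), (135, 1.1, -0.4), (150, 1.4, -0.5), (165, 1.6, -0.5)]
1 place [(-180, 1.5, -0.6), (-165, 1.7, -0.7), (-150, 1.7, -1.2), (-135, 1.9, -1.2), (-120, 2.2, -1.2), (-105, 2.5, -1.2), (-90, -2.3, 1.4), (-75, -2.8, -0.1), (-60, -2.6, -0.1), (-45, -2.3, -0.2), (-30, -2.1, -0.2), (-15, -1.8, -0.2), (0, -1.6, -0.3), (15, -1.3, -0.3), (30, -1.1, -0.4), (45, -0.8, -0.4), (60, -0.6, -0.4), (75, -0.3, -0.5), (90, -0.1, -0.5), (105, 0.2, -0.6), (120, 0.4, -0.6), (135, 0.7, -0.6), (150, 0.9, -0.6), (165, 1.2, -0.6)]
```

Heading +90° (the half-turn equivalent) is comfortable everywhere, so I'm using that.

```bash
sed -i "s/^Q=.*/Q=(R.from_euler('z',90,degrees=True)*R.from_quat([1,0,0,0])).as_quat()/" job.py
python3 - <<'E'
from job import *
do(4)
p,d=bot.read_camera("scene");cv2.imwrite("pics/scene1.png",p[:,:,::-1])
E
```

```text
4 opening 0.5623812687719165
stop z 1.0 df 3.6110944832202856 open before 0.5607643126182599
t 11.5667
```

View pics/scene1.png

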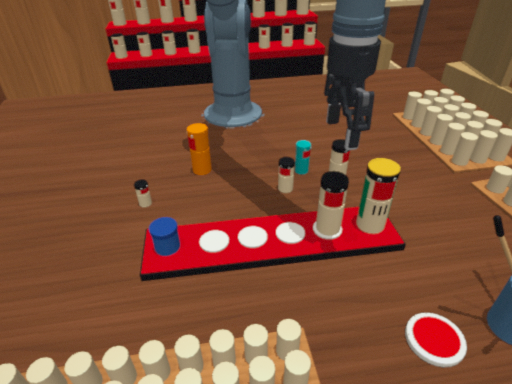

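bird_4 stands upright on the pad next to the model bird, at about (330,230). Next is the rest.

```bash
python3 - <<'E'
from job import *
for k in(3,2,1): do(k)
bot.goto([450,-250,280],Q)
z=None
for n in("top","scene"):
    p,d=bot.read_camera(n);cv2.imwrite(f"pics/{n}2.png",p[:,:,::-1]);m=bot.camera_model(n);W=cloud(d,m,m["world_from_camera"])
    ok=(d>0)&(W[...,0]>560)&(W[...,0]<720)&(abs(W[...,1])<300)
    for h in(86,108,130,152,170,78):
        for b in blobs(ok&(abs(W[...,2]-h)<4),W,100): print(n,h,*b)
E
```

```text
3 opening 0.4727901549388339
stop z 0.0 df 5.559127887087866 open before 0.46819226992602264
t 21.9667
2 opening -0.0015794665666887516
stop z -2.0 df -0.5226963352845357 open before 0.0016350348993022156
t 32.7167
1 opening 0.0032596648792402446
stop z -2.0 df -0.794936842916575 open before -0.0027814810807005675
t 44.1583
top 130 [236. 132.] 339 [634.9  47.3 129.3] [635.1  46.8  45.3]
top 152 [198. 128.] 473 [636.3 125.7 151.6] [637.2 126.1  52.9]
top 170 [150. 123.] 639 [639.7 219.3 169.6] [640.3 220.1  59.9]
top 78 [352. 142.] 440 [ 628.7 -209.3   77.1] [ 628.2 -209.    55.1]
scene 130 [378. 189.] 107 [664.2 204.5 130.1] [643.6 217.5  58.5]
scene 130 [293. 192.] 301 [638.6  45.3 130. ] [636.   45.6  45.8]
scene 152 [334. 179.] 381 [640.4 124.1 152. ] [638.  125.7  54.1]
scene 152 [380. 180.] 105 [663.9 204.4 152.1] [646.9 215.4  57.3]
scene 170 [383. 167.] 475 [644.5 217.5 169.9] [640.6 218.   60.8]
scene 78 [162. 227.] 452 [ 631.3 -210.2   77.8] [ 627.5 -210.3   57.4]
```

View pics/scene2.png

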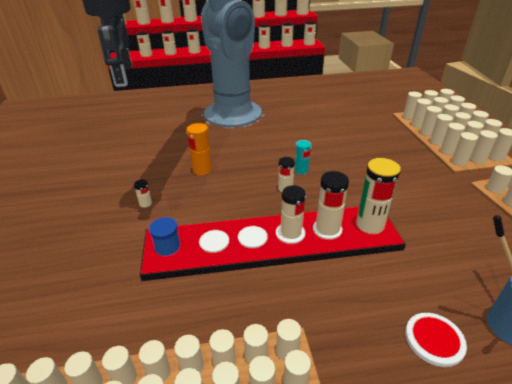

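View pics/top2.png

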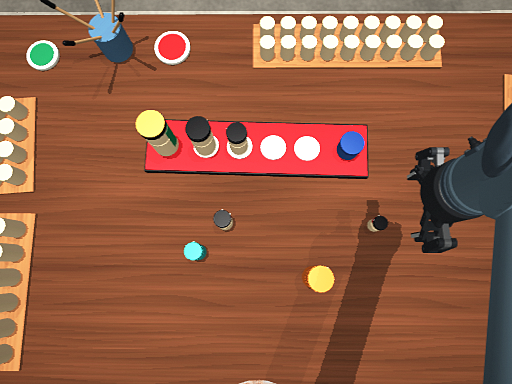

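birds 4 and 3 are placed well, each within about 2 mm. For birds 2 and 1 the jaws shut on nothing, and both still stand at their start positions. I'll go back to bird_2 step by step to find out why.

```bash
python3 - <<'E'
from job import *
print(bot.current_opening(), bot.current_wrist_force())
n="top";p,d=bot.read_camera(n);m=bot.camera_model(n);W=cloud(d,m,m["world_from_camera"])
ok=(d>0)&(W[...,0]>380)&(W[...,0]<560)&(abs(W[...,1])<300)
for h in(62,84):
    for b in blobs(ok&(abs(W[...,2]-h)<5),W,80): print(h,*b)
bot.goto([457,77,159],Q);print(bot.current_opening(),bot.current_eef_pos(),R.from_quat(bot.current_orientation()).as_matrix().round(3).tolist())
p,d=bot.read_camera("wrist");cv2.imwrite("pics/w3.png",p[:,:,::-1])
T=wristT();W=cloud(d,bot.camera_model("wrist"),T)
for b in blobs((d>0)&(abs(W[...,2]-84)<6),W,80): print(*b)
bot.movel([457,77,64],feed=120);print(bot.current_eef_pos())
p,d=bot.read_camera("scene");cv2.imwrite("pics/s3.png",cv2.resize(p[100:220,220:380,::-1],(800,600)))
E
```

```text
1.0010913054603632 [ 0.5368077  -0.89041443 -0.07886504]
62 [381. 222.] 159 [ 451.5 -267.8   61.1] [ 451.4 -267.5   32.4]
84 [222. 218.] 247 [456.7  78.   83.7] [456.5  78.2  38.6]
84 [193. 248.] 181 [390.6 138.5  83.7] [387.2 138.9  38.3]
1.001998717641993 [457.80868391  75.82017885 159.23773553] [[0.002, 1.0, 0.001], [1.0, -0.002, -0.0], [-0.0, 0.001, -1.0]]
[492.  19.] 542 [618.3 200.5  84. ] [624.6 201.5  35.7]
[161. 113.] 2149 [387.8 139.6  84.8] [387.5 138.6  39.4]
[466. 124.] 653 [614.7 132.   84.2] [632.1 126.9  50. ]
[253. 189.] 1698 [455.9  79.6  84.8] [456.7  77.9  39.8]
[450. 215.] 510 [618.6  58.   83.4] [633.7  46.9  43.2]
[457.72824483  77.19225293  64.57002099]
```

View pics/s3.png

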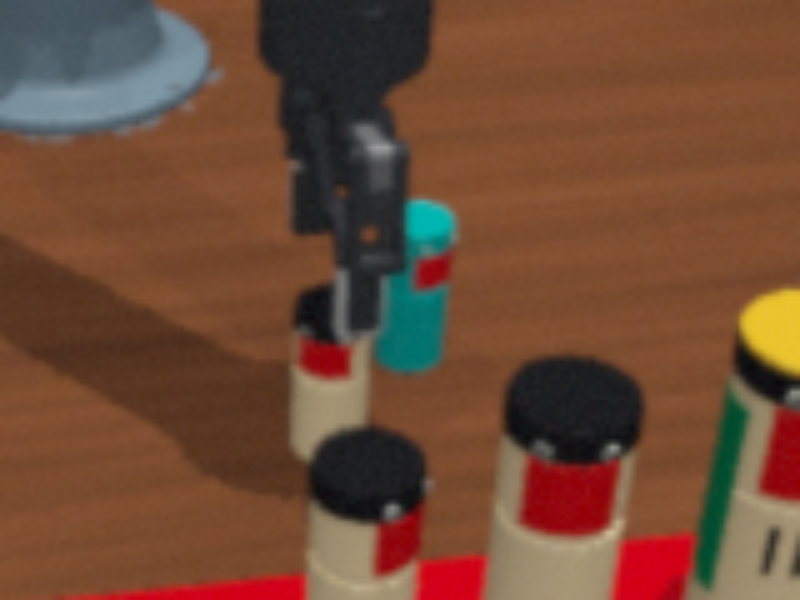

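View pics/w3.png

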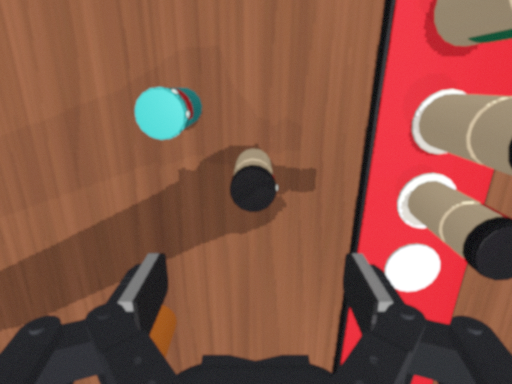

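```bash
python3 - <<'E'
from job import *
print(bot.current_eef_pos(),bot.current_opening())
p,d=bot.read_camera("scene");m=bot.camera_model("scene");W=cloud(d,m,m["world_from_camera"])
for r in range(150,176,2): print(r,W[r,291].round(0),p[r,291])
bot.set_gripper(0.0);print(bot.current_opening(),bot.current_eef_pos(),bot.current_wrist_force())
p,d=bot.read_camera("scene");cv2.imwrite("pics/s4.png",cv2.resize(p[100:220,220:380,::-1],(800,600)))
E
```

```text
[457.93755293  77.1791831   64.81343664] 0.9997059430857897
150 [532.  67. 159.] [38 39 42]
152 [533.  67. 154.] [42 45 46]
154 [532.  67. 148.] [36 38 42]
156 [514.  73. 132.] [37 38 39]
158 [512.  74. 125.] [31 37 38]
160 [514.  73. 122.] [37 37 42]
162 [515.  73. 117.] [33 35 39]
164 [514.  74. 111.] [36 38 40]
166 [507.  76. 101.] [70 71 71]
168 [471.  86.  70.] [129 114  91]
170 [471.  87.  64.] [152 127  97]
172 [470.  87.  57.] [154 136 105]
174 [471.  87.  52.] [154 135 106]
-0.0001652374239177872 [460.75404168  78.97462588  68.3647353 ] [-4.29046378 -0.17375726 24.99762776]
```

View pics/s4.png

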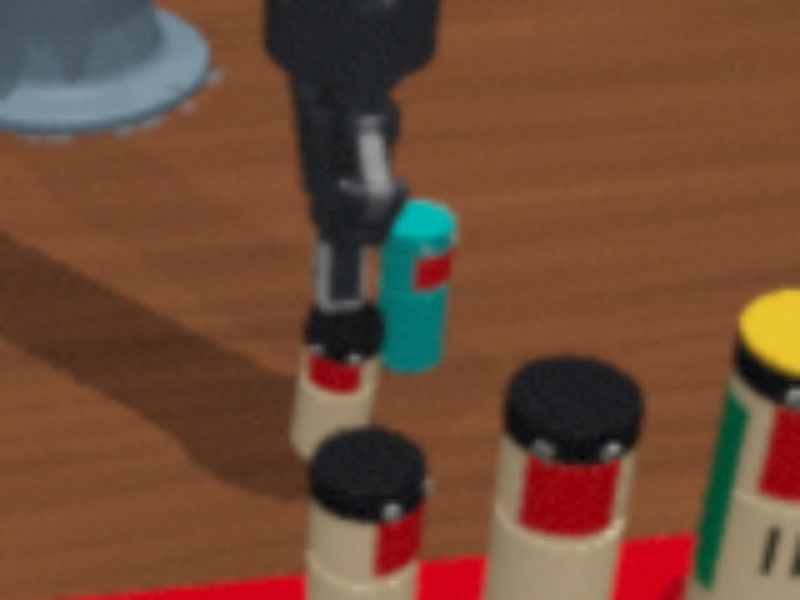

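The pictures show the cause: with the TCP reading 65, the open fingertips stand at z≈100. The fingertips are therefore about 35 mm higher than stated when open, and they closed on top of the bird. The camera heights confirm that the TCP itself reads correctly. I'll lift, then check the bird and the closed-tip height.

```bash
python3 - <<'E'
from job import *
e=bot.current_eef_pos(); bot.movel([e[0],e[1],150],feed=60); bot.hold(.3)
m=bot.camera_model("scene")
def tip():
    p,d=bot.read_camera("scene");W=cloud(d,m,m["world_from_camera"])
    s=(d>0)&(abs(W[...,0]-457)<70)&(abs(W[...,1]-77)<16)&(W[...,2]>95)
    w=W[s];z=w[:,2]; print(round(bot.current_opening(),2),bot.current_eef_pos().round(1),"tip z",np.percentile(z,[0,1,3]).round(1)); return p
tip(); bot.set_gripper(.43); tip(); bot.set_gripper(1.0); p=tip()
p,d=bot.read_camera("wrist");W=cloud(d,bot.camera_model("wrist"),wristT())
for b in blobs((d>0)&(abs(W[...,2]-84)<6),W,800): print(*b)
print(bot.current_time(),bot.current_wrist_force())
E
```

```text
0.0 [460.8  79.  149.9] tip z [169.1 176.8 186.6]
0.43 [460.9  79.  150. ] tip z [171.4 176.9 184.9]
1.0 [460.9  79.  150. ] tip z [181.7 186.2 192. ]
[154. 119.] 2304 [387.8 139.6  84.7] [387.4 139.4  39.4]
[249. 197.] 1798 [455.7  79.8  84.8] [456.4  79.1  40. ]
51.6 [0.09698309 0.1753899  1.0115764 ]
```

Measured fingertips are at TCP+19 when shut, +21 at 0.43 opening and +32 when open. The tips are 19 mm behind the TCP rather than ahead. bird_2 still stands upright at (456.5, 78.7). I'm lowering the grasps to match.

```bash
sed -i "s/2:((457,77),(633.8,-34),64,84)/2:((456.5,78.7),(633.8,-34),28,84)/; s/(631.6,-114.4),44,62/(631.6,-114.4),8,62/; s/(451.4,-268.2)/(451.4,-267.7)/; s/^    print(k,\"opening\".*/&\n    assert bot.current_opening()>.2/" job.py
python3 - <<'E'
from job import *
for k in(2,1): do(k)
bot.goto([450,-250,280],Q)
for n in("top","scene"):
    p,d=bot.read_camera(n);cv2.imwrite(f"pics/{n}5.png",p[:,:,::-1]);m=bot.camera_model(n);W=cloud(d,m,m["world_from_camera"])
    ok=(d>0)&(W[...,0]>560)&(W[...,0]<720)&(abs(W[...,1])<300)
    for h in(86,108,130,152,170,78):
        for b in blobs(ok&(abs(W[...,2]-h)<4),W,100): print(n,h,*b)
E
```

```text
2 opening 0.41955213601275576
stop z 0.0 df 5.049973553081042 open before 0.41858584382371894
t 61.1917
1 opening 0.33372557973680195
stop z 0.0 df 3.5725337706609332 open before 0.33578331887710283
t 72.025
top 86 [310. 140.] 146 [ 631.3 -115.3   85. ] [ 632.2 -115.7   31.5]
top 108 [274. 136.] 226 [633.  -33.7 107.4] [633.2 -33.9  38.6]
top 130 [236. 132.] 338 [635.   47.2 129.4] [634.9  46.7  45.2]
top 152 [198. 128.] 471 [636.5 125.8 151.5] [637.  126.2  52.9]
top 170 [150. 123.] 631 [639.9 219.5 169.7] [640.4 220.1  60. ]
top 78 [352. 142.] 439 [ 627.7 -209.1   76.9] [ 628.6 -209.2   55.2]
scene 86 [210. 218.] 153 [ 634.2 -116.4   85.9] [ 632.7 -115.9   31.7]
scene 108 [251. 205.] 219 [636.  -35.5 107.9] [633.7 -34.4  39.5]
scene 130 [378. 189.] 107 [663.8 203.7 130.1] [642.7 217.8  58.8]
scene 130 [293. 192.] 298 [638.6  44.8 130. ] [636.5  46.3  46.8]
scene 152 [334. 179.] 380 [640.5 124.  151.9] [637.6 124.1  54.7]
scene 152 [380. 180.] 104 [665.1 204.1 152.2] [646.1 215.6  57.6]
scene 170 [383. 167.] 477 [643.5 217.2 170. ] [640.6 219.1  60.4]
scene 78 [162. 226.] 452 [ 631.1 -210.3   77.8] [ 628.5 -210.4   55.6]
```

View pics/scene5.png

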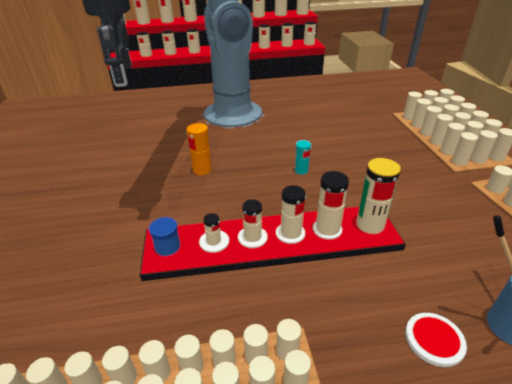

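All four stand in order on their pads, at pixels (330,230), (291,233), (252,237) and (213,241). The model bird and the pot haven't moved.

```bash
python3 -c "
from bench import bot
bot.sign_off(); print(bot.current_time())"
```

```text
the job is handed in; nothing more can be done
the job is handed in; nothing more can be done
```

All four birds are lined up on the pads in falling height, from bird_4 beside the model bird down to bird_1 beside the paint pot. I handed the job in with about 72 s on the clock after the last placement, against the 112 s limit; `sign_off` gives no verdict.

**Last checks:** In both cameras each bird is upright and within about 2 mm of the pad centre I measured. Their top heights of about 86, 108, 130 and 152 mm match birds standing on the pads. The model bird and the pot are within about 1–2 mm of where they started, which is as fine as the cameras can tell. The contact force on setting each bird down was at most about 6 N, and I left the orange and turquoise look-alikes alone.

**What went wrong on the way:**
- **Missed grasps:** The first tries at bird_2 and bird_1 closed on nothing. The camera showed the fingertips about 19 mm behind the TCP, not 19 mm ahead as the description says. I lowered the grasps and both then held.
- **Press on bird_2:** While I was finding this, the closing fingers pressed on bird_2's top, with the wrist reading about 25 N. It stayed standing and moved only about 1 mm.

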